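Start the loaded microcentrifuge

TASK

The rotor of the microcentrifuge (the machine whose lid stands open) is loaded and ready to spin. Press its mains rocker to on, push its lid down until it is fully shut, and then press its large round start key all the way down and let it come up again. Press no other key or switch, and leave the loose things standing around it where they are: nothing is to be picked up.

Things in the scene. Friction and masses are not known exactly. Their poses are not given: they have to be found in the camera images.
- centrifuge: Cream bench microcentrifuge, 300 deep (x) by 240 wide (y), fixed, on the left or right half of the bench, yaw varies. Origin: centre of its underside; its -x is its front, +y its left seen from the operator. The front 90 mm is a control deck rising 10 degrees to the rear, 86 to 101 mm high: display at left, square key, round start key, rocker at right. Behind it the housing is 125 mm high.
- mains_rocker_on_end (a point): Point on top of the right half (-y) of the centrifuge's black mains rocker, 14 mm from its pivot, 1 mm from its outer end; moves with it. Rocker 30 mm long (along y) by 18, in a 38 by 26 mm frame 4 mm high. Off: right half stands up, its end 6 mm above the left half. Fingertips that also cover the left half stop it half way: press centred here or a little further out. The machine's side is 17 mm further out.
- mains_rocker (a joint): Mains rocker of the centrifuge: 0 = off (at the start), 0.4 rad = on. Pressed at the outer end of its right half with 3 to 5 N it tips over: this end sinks 5.5 mm until the right half is level with the deck's slope and the left half stands up. It stays where it is left; no click.
- lid_push_point (a point): Centre line of the outer (top) face of the centrifuge's lid, 160 mm from the hinge axis, 16 mm above the underside; moves with the lid. Cream lid 176 long, 206 wide, 16 thick, with a central 105 mm clear window (3 mm sunk) and an 80 mm wide lip ending 187 mm from the hinge. Open, this face looks up and away from the operator: shut it by pushing here from behind and above, forward (-x) and down.
- lid_hinge (a point): Middle of the lid's hinge axis, at the rear of the centrifuge: 138 mm behind (+x) and 125 mm above the centrifuge's origin; the axis runs along the centrifuge's y. The axis lies in the plane of the lid's underside.
- lid (a joint): Lid angle: 0 = fully shut, 0.75 to 1.05 rad at the start (the free edge up to 0.30 m above the bench), at most 1.3. A stiff friction hinge: the lid (300 g) stays wherever it is left, and 1 to 4 N at the push point moves it. No latch.
- start_key_top (a point): Centre of the top of the start key of the centrifuge: the large round grey key, 24 mm across, standing 8 mm off the deck; moves with the key. Its axis is the deck's normal (the point's z).
- start_key (a joint): Travel of the start key: 0 = up, 0.005 m = fully down; sprung, 1.5 N to begin and 4 N fully down.
- stop_key_top (a point): Centre of the top of the stop / lid release key of the centrifuge, not to be pressed: small square grey key, 13 mm, 44 mm to the left of the start key, standing 8 mm off the deck.
- stop_key (a joint): Travel of that square key: 0 = up, 0.005 m = fully down.
- block_heater: Another machine, not to be used: cream dry block heater, 270 deep by 200 wide by 102 mm high, with an aluminium tube block on top and a sloped deck with a rocker and one 18 mm round key. Fixed. Origin: centre of its underside, front to its own -x.
- heater_rocker (a joint): Angle of the heater's rocker: 0 = off (leave), 0.4 rad = on.
- heater_key (a joint): Travel of the heater's round key: 0 = up (leave), 0.005 m = down.
- tube_rack: Loose white tube rack, 50 by 120 by 43 mm high (with tubes), standing lengthwise along the right side (-y) of the centrifuge, beside the rocker. Origin: centre of its underside.
- specimen_jar: Loose white-capped jar, 48 mm across, 62 mm high, close to the left side (+y) of the centrifuge, near its front. Origin: centre of its underside.
- slide_box: Loose grey slide box, 100 by 50 by 32 mm high, along the left side (+y) of the centrifuge. Origin: centre of its underside.
- cassettes: Loose stack of four white tissue cassettes, 28 by 43 by 27 mm high, lying on the ledge (88 mm high) between the heater's deck and its tube block. Origin: centre of its underside.
- wash_bottle: Loose white wash bottle, 64 mm across, 153 mm high with its bent spout, at the left or right of the bench. Origin: centre of its underside.
- beaker: Loose glass beaker, 68 mm across, 85 mm high, at the left or right of the bench. Origin: centre of its underside.
- forceps: Loose steel forceps, 125 mm long, lying along the right side (-y) of the centrifuge, behind the tube rack. Origin: about the middle, on the underside.

How it is judged:
On the way, in this order (a step that is already met when the one before it is completed fails the run):
1. the centrifuge's mains rocker is on (value of joint mains_rocker above 0.22 rad), for 0.1 s.
2. then the lid is fully shut (value of joint lid below 0.02 rad), for 0.2 s.
3. then the start key is pressed down (at least 3.5 mm of its 5 mm) (value of joint start_key above 0.0035 m and value of joint mains_rocker above 0.22 rad and value of joint lid below 0.02 rad), for 0.05 s.
At the end, for the whole second after the job is handed in: The mains rocker is on (beyond 0.22 of 0.4 rad, past half way), the lid is fully shut (within 0.02 rad) and at rest, the start key is up again and the other keys and the heater's rocker untouched; every loose thing lies still within 20 mm of where it stood (value of joint mains_rocker above 0.22 rad and value of joint lid below 0.02 rad and value of joint each of start_key, stop_key, heater_key below 0.0012 m and value of joint heater_rocker below 0.1 rad and velocity of joint lid below 0.05 rad/s and distance of each of tube_rack, specimen_jar, slide_box, cassettes, wash_bottle, beaker, forceps from where it was at the start of the episode below 0.02 m and linear speed of each of tube_rack, specimen_jar, slide_box, cassettes, wash_bottle, beaker, forceps below 0.03 m/s).
It fails at once if the start key is pressed (over 2.5 mm) before the machine is on and the lid shut (value of joint start_key above 0.0025 m and (value of joint mains_rocker below 0.2 rad or value of joint lid above 0.04 rad)).
It fails at once if the centrifuge's square stop key is pressed (over 2.5 mm) (value of joint stop_key above 0.0025 m).
It fails at once if the block heater's rocker or key is pressed (value of joint heater_rocker above 0.2 rad or value of joint heater_key above 0.0025 m).
It fails at once if the lid is lifted further open (over 1.2 rad) (value of joint lid above 1.2 rad).
It fails at once if a loose thing on the bench is lifted, carried or shoved more than 20 mm (distance of any of tube_rack, specimen_jar, slide_box, cassettes, wash_bottle, beaker, forceps from where it was at the start of the episode above 0.02 m).
It also fails if it takes over 51 s, if anything falls off the work surface, if the arm or the gripper's body presses on something with over 40 N, if the wrist force passes 120 N, or if a joint passes its speed limit or range.

ROBOT

A 6-joint arm with a two-finger parallel gripper is mounted at the origin on the work surface. World frame = base frame: x ahead of the robot, y to its left, z up, the work surface at z = 0. Lengths are in m, angles in rad, forces in N, time in s.
With the tool pointing down it reaches from about 0.3 to 0.875 m from the base axis. Payload 6.4 kg.
Tool frame: the origin (TCP) lies between the finger pads; the fingertips stand tip_extent ahead of it and the grasp point (between the pads) lies 5 mm behind it (tip_extent is the distance from the TCP to the fingertips, in m); z points along the fingers, y is the direction in which the jaws open and shut (so a half turn about z gives the same grasp; the last joint's range is limited). The gripper opens to 85 mm and grips with 20 to 120 N. Pads are 22 mm wide; open, the fingers measure 114 mm over their backs; the gripper's body (76 mm by 85 mm) begins 54 mm behind the grasp point. The pads swing forward as they close: fully open they stand 13 mm farther back than shut.
Start: joints at [1.143, 0.181, 1.607, -0, 1.354, -0.206], TCP at [0.126, 0.561, 0.245] pointing down, gripper open.
Joint ranges: [-2.99, 2.99], [-0.89, 2.07], [0.3, 2.58], [-1.14, 4.28], [0, 2.63], [-3.12, 3.12]. Speed limits (rad/s): [2.57, 2.57, 3.01, 3.14, 3.14, 3.14].

INTERFACE

Orientations are given as a unit quaternion [w, x, y, z].
In Python, from bench import * gives the robot as it stands.
- The arm moves only by the shell command python3 -m jog 'ROWS'. ROWS is JSON, a list of rows, each a list of 3 entries, a list of its own where there are three numbers: the shift along the tool's x, y, z in mm, then the turn, a rotation vector about the tool's x, y, z in rad, then the opening, from 0 (shut) to 1 (fully open). A call has 1 to 20 rows; each row is the pose to reach, as a shift and turn from the pose measured when the call began, along the tool's axes at that moment; what a row does not reach only later rows make up. A row lasts 1/12 s, in which the tool goes at most 41.7 mm and 7.16 degrees, less where a joint would pass 70% of its speed; a pose out of reach is approached as far as the arm can. A call with a gripper value outside its range is refused whole. The fingers move at their own pace and stop on an object; the grip force is fixed at half the most. Time passes only in rows, so rows that repeat a pose let the fingers close. It gives the time, the measured TCP pose, the force and the opening at its end, in the units of the state.
- get_obs(): the state, without advancing time (a new reading comes with each control period).
- camera(name): name is "side" or "top" or "wrist"; returns (picture, depth): 400x640x3 uint8, red, green, blue; 400x640 float32, m along the optical axis (not along the pixel's ray), 0 where there is no reading.
- get_calibration(name): a dict with "fx", "fy", "cx", "cy" (pixels), "world_from_camera" (4x4, takes a point from camera to world coordinates). Camera axes: x right, y down, z forward; pixel columns grow to the right and rows downward; lengths in m; the calibration is good to about 2 mm. A picture is of the moment at which its call begins: read the wrist's pose just before it. get_calibration takes no time and is no camera call; for the wrist camera it gives the pose at the moment of the call.
- hand_in(): hands the job in, once; it reports no verdict.
The state is a dict: "time_s": time; "q": joint angles; "dq": joint speeds; "joint_efforts": joint torques, N m; "eef_pos": TCP position; "eef_rot": TCP orientation; "wrist_force": force on the tool from outside, world axes, zero at the start; "torque": the same for the moment, N m; "opening": opening from 0.0 (shut) to 1.0 (fully open).
Only numpy, scipy, OpenCV 4.12 (cv2) and the standard library are available. Lean on these libraries where they do the work, as an engineer would, in place of code of your own. Each camera call takes 0.05 s, during which the arm holds its last target.

## Working session

There is one attempt and no reset: what is moved stays moved. The work goes in short steps, Python scripts to look and compute and a shell command to move; the robot and the scene stay as the last step left them, time stands still between calls to the robot, and variables do not carry over. Pictures are saved under pics/ and viewed, and the job is handed in when it is done.

```bash
ls; mkdir -p pics
python3 - <<'E'
from bench import *
import cv2,numpy as np
o=get_obs();print({k:np.round(v,3).tolist() for k,v in o.items()})
for n in("top","side","wrist"):
    c=get_calibration(n);p,d=camera(n);cv2.imwrite(f"pics/{n}0.png",p[:,:,::-1]);np.savez(f"pics/{n}0.npz",p=p,d=d,K=[c["fx"],c["fy"],c["cx"],c["cy"]],T=c["world_from_camera"]);print(n,c["fx"],np.round(c["world_from_camera"],3).tolist())
E
```

```text
pics
{'time_s': 0.0, 'q': [1.143, 0.181, 1.608, -0.0, 1.354, -0.206], 'dq': [0.001, 0.0, 0.001, 0.001, 0.0, -0.0], 'joint_efforts': [0.002, -44.487, -35.134, -0.0, 0.009, -0.0], 'eef_pos': [0.126, 0.56, 0.244], 'eef_rot': [-0.0, 0.111, 0.994, -0.001], 'wrist_force': [-0.238, 0.479, 0.526], 'torque': [0.003, -0.003, 0.004], 'opening': 1.004}
top 368.2225897263483 [[-0.005, -0.997, 0.081, 0.423], [-1.0, 0.005, 0.01, -0.01], [-0.01, -0.081, -0.997, 1.377], [0.0, 0.0, 0.0, 1.0]]
side 472.62835781705263 [[-0.992, -0.094, 0.085, 0.395], [-0.127, 0.742, -0.658, 0.988], [-0.001, -0.664, -0.748, 1.231], [0.0, 0.0, 0.0, 1.0]]
wrist 350.9501337419388 [[0.22, 0.941, 0.257, 0.062], [0.975, -0.212, -0.059, 0.575], [-0.002, 0.264, -0.965, 0.372], [0.0, 0.0, 0.0, 1.0]]
```

View pics/top0.png

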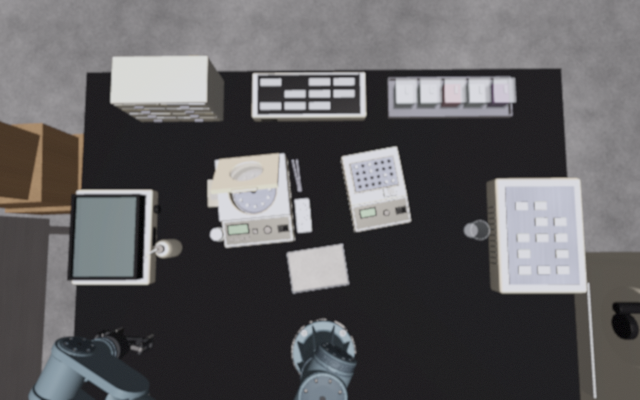

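View pics/side0.png

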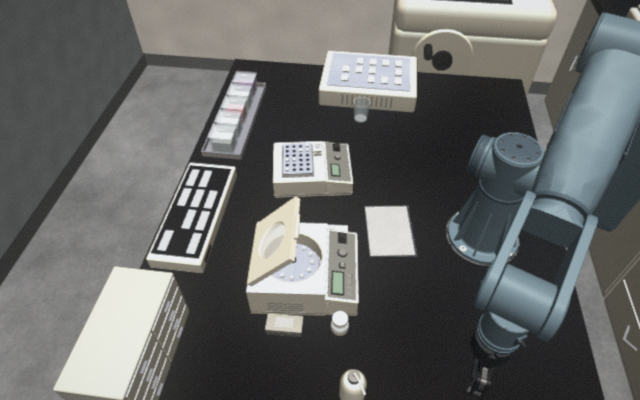

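View pics/wrist0.png

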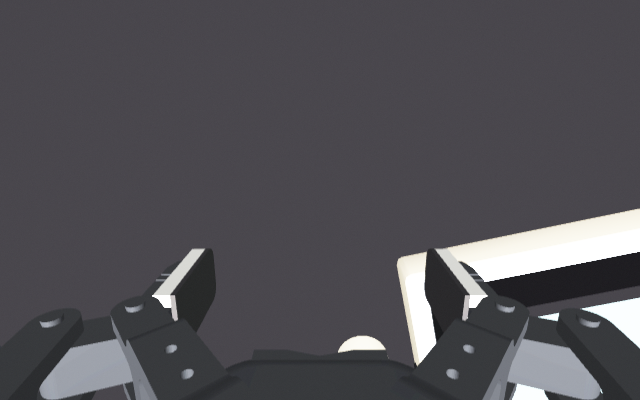

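The top picture shows the centrifuge around (255,200), with its rocker near (283,229), its round start key near (267,230) and its square key near (255,231). The tube rack is at (303,215), the jar at (216,234) and the wash bottle at (168,248). I'll zoom in next and measure in 3D.

```bash
cat > h.py <<'E'
import numpy as np,cv2
def load(n):
    z=np.load(f"pics/{n}.npz");return z["p"],z["d"],z["K"],z["T"]
def unp(n,u,v,d=None):
    p,D,K,T=load(n)
    u=np.asarray(u,float);v=np.asarray(v,float)
    if d is None:d=D[np.round(v).astype(int),np.round(u).astype(int)]
    P=np.stack([(u-K[2])/K[0]*d,(v-K[3])/K[1]*d,d+0*u],-1)
    return P@T[:3,:3].T+T[:3,3]
def onz(n,u,v,z):
    p,D,K,T=load(n); r=T[:3,:3]@np.array([(u-K[2])/K[0],(v-K[3])/K[1],1.]);s=(z-T[2,3])/r[2];return T[:3,3]+s*r
def proj(n,P):
    p,D,K,T=load(n);q=(np.asarray(P)-T[:3,3])@T[:3,:3];return np.stack([K[0]*q[...,0]/q[...,2]+K[2],K[1]*q[...,1]/q[...,2]+K[3]],-1)
def crop(n,x0,y0,x1,y1,s,out):
    p=load(n)[0][y0:y1,x0:x1,::-1];cv2.imwrite(out,cv2.resize(p,None,fx=s,fy=s,interpolation=cv2.INTER_CUBIC))
E
python3 - <<'E'
from h import *
crop("top0",195,140,325,265,6 if 0 else 4.5,"pics/tc.png")
crop("side0",235,190,375,345,3.8,"pics/sc.png")
vv,uu=np.mgrid[0:400,0:640]
for n in("top0","side0"):
    P=unp(n,uu,vv);D=load(n)[1]
    m=(D>0)&(P[...,0]>.3)&(P[...,0]<.85)&(P[...,1]>-.02)&(P[...,1]<.5)
    for zl,zh in((.12,.131),(.083,.118)):
        k=m&(P[...,2]>zl)&(P[...,2]<zh);q=P[k]
        print(n,zl,k.sum(),q[:,:2].min(0),q[:,:2].max(0),cv2.minAreaRect((q[:,:2]*1000).astype(np.float32)))
E
```

```text
top0 0.12 1250 [0.47334881 0.11317723] [0.70154684 0.37089439] ((587.6732177734375, 241.7777862548828), (209.6802520751953, 240.95361328125), 5.337157249450684)
top0 0.083 2548 [0.38399852 0.10597544] [0.84979843 0.47128235] ((636.00830078125, 262.0719909667969), (525.4243774414062, 286.0594482421875), 15.814264297485352)
side0 0.12 1768 [0.46982704 0.11337062] [0.8497962  0.47878381] ((678.0851440429688, 273.8269348144531), (450.86846923828125, 282.99853515625), 18.24237823486328)
side0 0.083 3835 [0.38118082 0.10753932] [0.84989796 0.47334691] ((628.1012573242188, 283.3755187988281), (529.4502563476562, 246.60556030273438), 15.605426788330078)
```

View pics/tc.png

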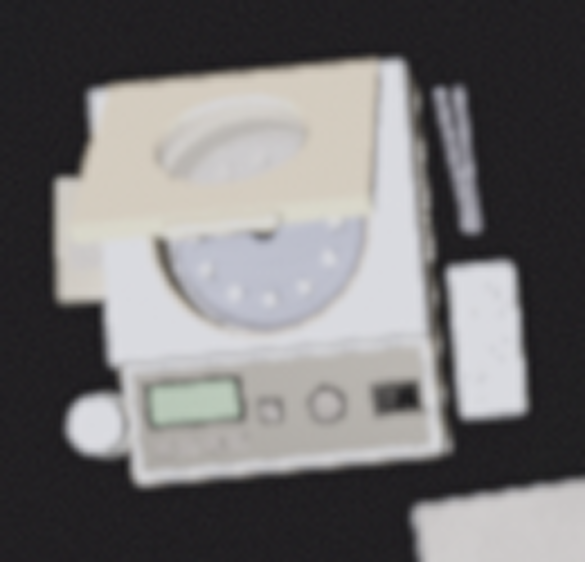

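View pics/sc.png

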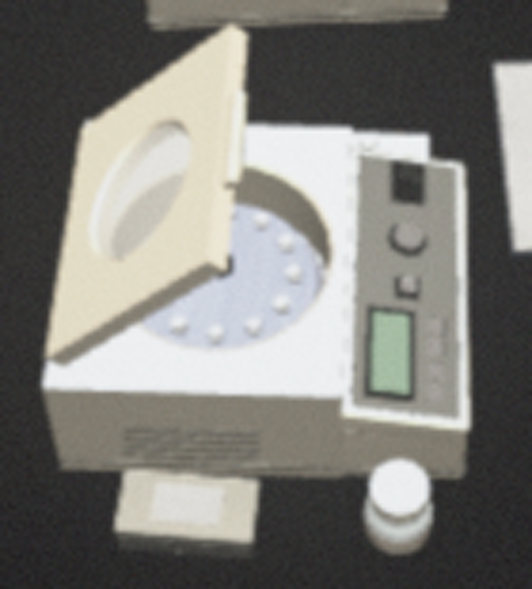

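Run:
```python
from h import *
T=lambda u,v:(195+u/4.5,140+v/4.5)
S=lambda u,v:(235+u/3.8,190+v/3.8)
F={"start":((327,405),(408,237),.1),"stop":((271,411),(407,286),.1),"rockerframe":((397,398),(408,183),.098),
"deckFL":((137,484),(465,428),.086),"deckFR":((442,452),(465,160),.086)}
for k,(a,b,z) in F.items():
    print(k,np.round(unp("top0",*T(*a)),4),np.round(onz("top0",*T(*a),z),4),np.round(unp("side0",*S(*b)),4),np.round(onz("side0",*S(*b),z),4))
# lid plane fit
vv,uu=np.mgrid[0:400,0:640]
for n in("top0","side0"):
    P=unp(n,uu,vv);D=load(n)[1]
    m=(D>0)&(P[...,0]>.5)&(P[...,0]<.72)&(P[...,1]>.09)&(P[...,1]<.4)&(P[...,2]>.15)&(P[...,2]<.33)
    q=P[m]
    w=np.ones(len(q),bool)
    for i in range(12):
        c=q[w].mean(0);nn=np.linalg.svd(q[w]-c,full_matrices=False)[2][2];w=abs((q-c)@nn)<.004
    nn*=np.sign(nn[2]);print(n,m.sum(),w.sum(),"n",nn,"tilt",np.arccos(nn[2]),"yawn",np.degrees(np.arctan2(nn[1],nn[0])),"c",c)
    psi=np.radians(5.34);ex=np.array([np.cos(psi),np.sin(psi),0]);O=np.array([.5429,.2376,0]);H=O+ex*.138+[0,0,.125]
    print(" hinge offset to outer plane (should .016):",(c-H)@nn, "top z",q[w][:,2].max())
    l=q[w]-O; ey=np.array([-ex[1],ex[0],0]); print(" local x",(l@ex).min(),(l@ex).max()," y",(l@ey).min(),(l@ey).max())
```

```text
start [0.439  0.1899 0.1007] [0.439 0.19  0.1  ] [0.4387 0.1945 0.1009] [0.4388 0.1939 0.1   ]
stop [0.4346 0.2328 0.102 ] [0.4346 0.2332 0.1   ] [0.4349 0.2418 0.1054] [0.4351 0.2382 0.1   ]
rockerframe [0.4441 0.1358 0.1024] [0.4442 0.1363 0.098 ] [0.4438 0.1437 0.1012] [0.4439 0.1413 0.098 ]
deckFL [ 0.3757  0.3631 -0.0009] [0.3787 0.3396 0.086 ] [0.3827 0.3404 0.0807] [0.3828 0.3433 0.086 ]
deckFR [ 0.401   0.1104 -0.0047] [0.4024 0.1025 0.086 ] [ 0.4019  0.0362 -0.0014] [0.4014 0.1038 0.086 ]
top0 2029 1783 n [0.71973138 0.06738602 0.69097457] tilt 0.8079599596693811 yawn 5.348817880309818 c [0.61824327 0.2438356  0.21252971]
 hinge offset to outer plane (should .016): 0.015370607623503235 top z 0.2717048100046311
 local x 0.015273617223816288 0.13802688733273413  y -0.10315215278926529 0.10355135074901532
side0 2597 2228 n [0.72052296 0.06754764 0.69013331] tilt 0.8091230811519765 yawn 5.355715954491314 c [0.61636617 0.25182346 0.21054209]
 hinge offset to outer plane (should .016): 0.013062115123265054 top z 0.2690786005371163
 local x 0.014437277666468684 0.13558217836377498  y -0.10553113384242185 0.10590871715958887
```

```bash
cat >> h.py <<'E'
from scipy.spatial.transform import Rotation as R
psi=np.radians(5.35);ex=np.array([np.cos(psi),np.sin(psi),0]);ey=np.array([-np.sin(psi),np.cos(psi),0]);ez=np.array([0,0,1.]);O=np.array([.543,.238,0])
def cw(l):return O+l[0]*ex+l[1]*ey+l[2]*ez
def cl(w):
    d=np.asarray(w)-O;return np.array([d@ex,d@ey,d[2]])
def toolR(tilt): # tilt: fingers lean toward machine +x
    z=np.sin(tilt)*ex-np.cos(tilt)*ez;x=ey;y=np.cross(z,x);return R.from_matrix(np.c_[x,y,z])
def qR(q):return R.from_quat([q[1],q[2],q[3],q[0]])
def shift(o,pos,Rt=None):
    R0=qR(o["eef_rot"]);s=R0.inv().apply(np.asarray(pos)-o["eef_pos"])*1000
    rv=(R0.inv()*Rt).as_rotvec() if Rt is not None else 0
    return np.round(s,1),np.round(rv,4)
E
python3 - <<'E'
import bench;print([x for x in dir(bench) if x[0]!='_'])
from bench import *;from h import *
print(get_obs().keys())
o=get_obs();T=get_calibration("wrist")["world_from_camera"];R0=qR(o["eef_rot"])
ct=R0.inv().apply(T[:3,3]-o["eef_pos"]);cr=R0.inv()*R.from_matrix(T[:3,:3]);print("cam in tool",ct,cr.as_matrix().round(3).tolist())
for k,p in dict(start=(.439,.190,.1),startS=(.4388,.194,.1),rock=(.444,.1363,.1),rockS=(.4439,.1413,.1)).items():print(k,cl(p))
tgt=np.array([.442,.175,.10])
for tilt in(0,.1745):
    Rt=toolR(tilt);ax=(Rt*cr).apply([0,0,1]);cam=tgt-ax*.24;pos=cam-Rt.apply(ct)
    print(tilt,"pos",pos.round(3),"tip approx",(pos+Rt.apply([0,0,.02])).round(3),shift(o,pos,Rt))
E
```

```text
['MotionError', 'camera', 'get_calibration', 'get_obs', 'hand_in', 'tip_extent']
dict_keys(['time_s', 'q', 'dq', 'joint_efforts', 'eef_pos', 'eef_rot', 'wrist_force', 'torque', 'opening'])
cam in tool [ 0.06609024  0.0002106  -0.12766672] [[-0.0, -0.965, -0.264], [1.0, -0.0, 0.0], [-0.0, -0.264, 0.965]]
start [-0.10802244 -0.03809399  0.1       ]
startS [-0.10784861 -0.03409277  0.1       ]
rock [-0.10805118 -0.09202626  0.1       ]
rockS [-0.10768455 -0.08703871  0.1       ]
0 pos [0.442 0.172 0.204] tip approx [0.442 0.172 0.184] (array([-393.4, -309.3,   41.1]), array([-1.3000e-03,  6.0000e-04,  1.2556e+00]))
0.1745 pos [0.424 0.171 0.202] tip approx [0.428 0.171 0.183] (array([-376.3, -314.9,   42.7]), array([-0.1523, -0.1089,  1.2524]))
```

```bash
python3 -m jog '[[[-38,-31,4],[-0.015,-0.011,0.125],0],[[-376,-315,43],[-0.152,-0.109,1.252],0],[[-376,-315,43],[-0.152,-0.109,1.252],0],[[-376,-315,43],[-0.152,-0.109,1.252],0],[[-376,-315,43],[-0.152,-0.109,1.252],0],[[-376,-315,43],[-0.152,-0.109,1.252],0],[[-376,-315,43],[-0.152,-0.109,1.252],0],[[-376,-315,43],[-0.152,-0.109,1.252],0],[[-376,-315,43],[-0.152,-0.109,1.252],0],[[-376,-315,43],[-0.152,-0.109,1.252],0],[[-376,-315,43],[-0.152,-0.109,1.252],0],[[-376,-315,43],[-0.152,-0.109,1.252],0],[[-376,-315,43],[-0.152,-0.109,1.252],0],[[-376,-315,43],[-0.152,-0.109,1.252],0],[[-376,-315,43],[-0.152,-0.109,1.252],0],[[-376,-315,43],[-0.152,-0.109,1.252],0]]'
python3 - <<'E'
from bench import *;from h import *
n="wrist";o=get_obs();print(tip_extent)
c=get_calibration(n);p,d=camera(n);cv2.imwrite(f"pics/w1.png",p[:,:,::-1]);np.savez(f"pics/w1.npz",p=p,d=d,K=[c["fx"],c["fy"],c["cx"],c["cy"]],T=c["world_from_camera"])
print(o["time_s"],o["eef_pos"],o["wrist_force"],o["opening"],shift(o,o["eef_pos"],toolR(.1745)))
E
```

```text
time_s: 1.48
eef_pos: [0.423, 0.1714, 0.2017]
eef_rot: [0.058, 0.67, 0.737, 0.064]
wrist_force: [-0.2, -0.2, -0.3]
opening: -0.0
0.014
1.4833 [0.42296729 0.17144763 0.20174385] [-0.22386668 -0.16640819 -0.27066876] -0.0002483333726705252 (array([0., 0., 0.]), array([-0.0008, -0.0004,  0.0018]))
```

View pics/w1.png

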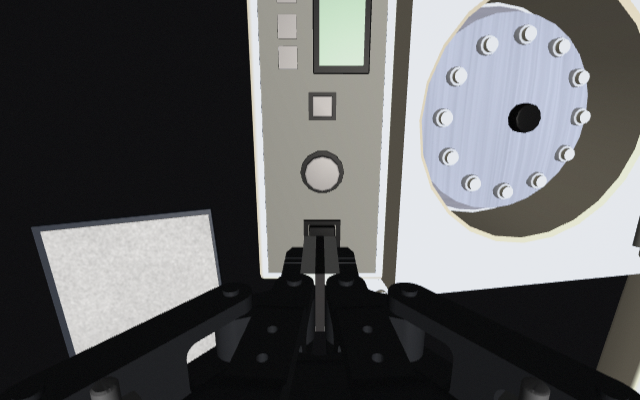

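The wrist picture shows the start key's centre at (322,173), the square key at (322,107) and the rocker's left edge at row 220, with the fingertips hiding its right half.

Run:
```python
from h import *
for k,u,v in(("start",322,173),("stop",322,106.5),("rockframe left",322,221),("deckpt",290,140),("deckpt",360,140),("frameL",304,222),("frameR",340,222),("lipfront",265,150),("deck rear",385,150)):
    w=unp("w1",u,v);print(k,w.round(4),cl(w).round(4))
# predicted pixels of rocker on-end, start
for l in((-.105,-.103,.1),(-.105,-.036,.1),(-.105,.008,.1)):print(proj("w1",cw(l)))
```

```text
start [0.4412 0.1919 0.0995] [-0.1056 -0.0364  0.0995]
stop [0.4369 0.2351 0.1001] [-0.1059  0.007   0.1001]
rockframe left [0.4451 0.1569 0.0967] [-0.105  -0.0716  0.0967]
deckpt [0.4191 0.2113 0.0896] [-0.1258 -0.0151  0.0896]
deckpt [0.4652 0.2157 0.0984] [-0.0795 -0.0149  0.0984]
frameL [0.4327 0.1551 0.0949] [-0.1176 -0.0723  0.0949]
frameR [0.4588 0.1559 0.0948] [-0.0914 -0.0739  0.0948]
lipfront [0.403  0.2028 0.0856] [-0.1427 -0.022   0.0856]
deck rear [0.4833 0.2104 0.0997] [-0.062  -0.0219  0.0997]
[322.65569755 263.58494464]
[323.05306428 172.5117642 ]
[323.34806967 104.89895907]
```

```bash
cat >> h.py <<'E'
def tgt(o,lx,ly,h,tilt=.1745):
    n=-np.sin(tilt)*ex+np.cos(tilt)*ez
    return shift(o,cw((lx,ly,.0939))+n*(h+.014),toolR(tilt))
E
python3 - <<'E'
from bench import *;from h import *
o=get_obs();print(tgt(o,-.105,-.1055,.020),tgt(o,-.105,-.1055,.0))
E
```

```text
(array([-50.7,   1.6,  75.9]), array([-0.0005, -0.0004,  0.0024])) (array([-50.7,   1.6,  95.9]), array([-0.0005, -0.0004,  0.0024]))
```

```bash
python3 -m jog '[[[-51,1.6,30],[0,0,0],0],[[-51,1.6,60],[0,0,0],0],[[-51,1.6,76],[0,0,0],0],[[-51,1.6,76],[0,0,0],0],[[-51,1.6,76],[0,0,0],0]]'
python3 - <<'E'
from bench import *;from h import *
n="wrist";o=get_obs()
c=get_calibration(n);p,d=camera(n);cv2.imwrite(f"pics/w2.png",p[:,:,::-1])
print(o["time_s"],o["wrist_force"],tgt(o,-.105,-.1055,.02)[0])
E
```

```text
time_s: 1.95
eef_pos: [0.4415, 0.1233, 0.1268]
eef_rot: [0.057, 0.669, 0.738, 0.064]
wrist_force: [0.5, -0.5, -0.1]
opening: 0.0
1.95 [ 0.45567824 -0.50847578 -0.1490489 ] [-0.8  1.  -0.4]
```

View pics/w2.png

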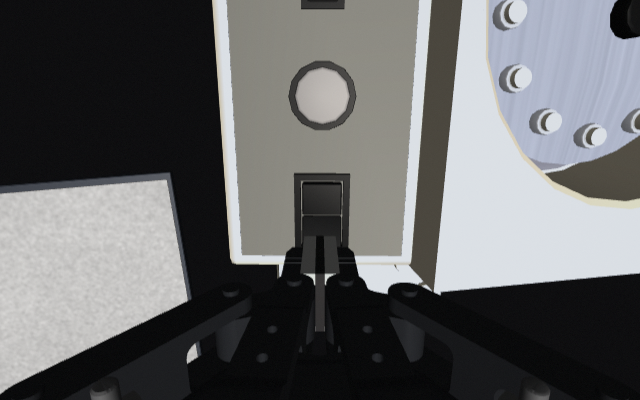

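The fingertips stand over the right half, and the rocker's pivot line at row 215 is left uncovered. I'll press down gradually.

```bash
python3 -m jog '[[[0,1,4],[0,0,0],0],[[0,1,7],[0,0,0],0],[[0,1,10],[0,0,0],0],[[0,1,10],[0,0,0],0]]'; python3 -m jog '[[[0,0,1],[0,0,0],0],[[0,0,2],[0,0,0],0],[[0,0,2],[0,0,0],0]]'
```

```text
time_s: 2.33
eef_pos: [0.4458, 0.124, 0.1187]
eef_rot: [0.059, 0.669, 0.738, 0.065]
wrist_force: [1.2, 1.0, 2.6]
opening: -0.0
time_s: 2.58
eef_pos: [0.4463, 0.1237, 0.1169]
eef_rot: [0.059, 0.669, 0.738, 0.065]
wrist_force: [-0.8, -3.8, 3.0]
opening: -0.004
```

```bash
python3 -m jog '[[[0,0,1],[0,0,0],0],[[0,0,2],[0,0,0],0],[[0,0,2],[0,0,0],0]]'; python3 -m jog '[[[0,0,1],[0,0,0],0],[[0,0,2],[0,0,0],0],[[0,0,2],[0,0,0],0]]'; python3 -m jog '[[[0,0,1],[0,0,0],0],[[0,0,1],[0,0,0],0]]'
python3 - <<'E'
from bench import *;from h import *
n="wrist";o=get_obs()
p,d=camera(n);cv2.imwrite(f"pics/w3.png",p[:,:,::-1])
print(o["time_s"],o["wrist_force"],tgt(o,-.105,-.1055,.0)[0])
E
```

```text
time_s: 2.83
eef_pos: [0.4467, 0.1236, 0.1149]
eef_rot: [0.059, 0.669, 0.738, 0.065]
wrist_force: [0.7, -2.6, 2.9]
opening: -0.002
time_s: 3.08
eef_pos: [0.4471, 0.1236, 0.1131]
eef_rot: [0.059, 0.669, 0.738, 0.065]
wrist_force: [-3.8, -3.9, 6.8]
opening: 0.003
time_s: 3.25
eef_pos: [0.4473, 0.1236, 0.113]
eef_rot: [0.059, 0.669, 0.738, 0.065]
wrist_force: [-8.7, -3.2, 15.4]
opening: -0.0
3.25 [-8.70109212 -3.22279317 15.4070384 ] [-0.5 -2.3  4.9]
```

View pics/w3.png

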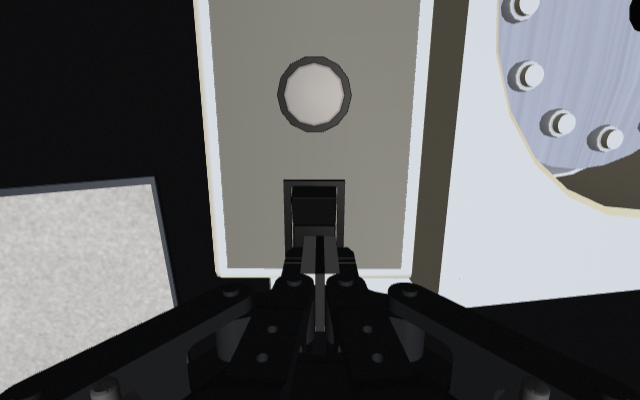

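```bash
python3 -m jog '[[[0,-2,-10],[0,0,0],0],[[0,-2,-30],[0,0,0],0],[[-25,-2,-55],[0,0,0],0],[[-40,-2,-60],[0,0,0],0],[[-40,-2,-60],[0,0,0],0]]'
python3 - <<'E'
from bench import *;from h import *
n="wrist";o=get_obs()
c=get_calibration(n);p,d=camera(n);cv2.imwrite(f"pics/w4.png",p[:,:,::-1]);np.savez(f"pics/w4.npz",p=p,d=d,K=[c["fx"],c["fy"],c["cx"],c["cy"]],T=c["world_from_camera"])
for ly in(-.078,-.083,-.089,-.095,-.1,-.104):
    u,v=np.round(proj("w4",cw((-.105,ly,.098)))).astype(int);P=unp("w4",np.array([u]),np.array([v]))[0];l=cl(P);print(ly,u,v,l.round(4),"above deck",round((l[2]-.0939-(l[0]+.105)*np.tan(.1745))*np.cos(.1745)*1000,1))
E
```

```text
time_s: 3.72
eef_pos: [0.4404, 0.0812, 0.1738]
eef_rot: [0.061, 0.669, 0.738, 0.066]
wrist_force: [0.3, 0.0, 0.2]
opening: 0.002
-0.078 316 95 [-0.1056 -0.0779  0.1029] above deck 8.9
-0.083 316 105 [-0.1052 -0.0832  0.1007] above deck 6.8
-0.089 316 115 [-0.1049 -0.0887  0.0988] above deck 4.8
-0.095 316 126 [-0.1049 -0.0949  0.0988] above deck 4.8
-0.1 316 135 [-0.1047 -0.1     0.0978] above deck 3.8
-0.104 316 142 [-0.1045 -0.1042  0.0968] above deck 2.8
```

View pics/w4.png

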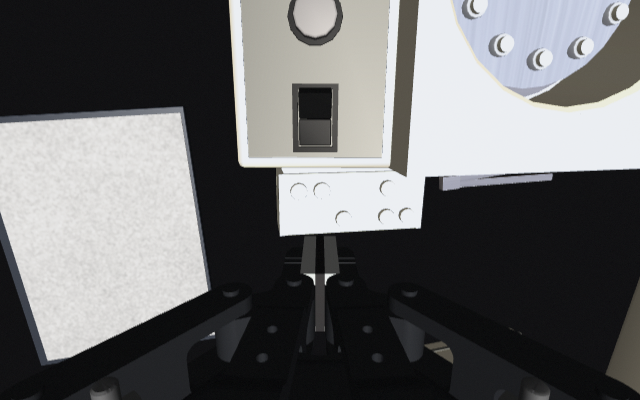

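The picture and depth show the rocker on: its left half now stands up and the slope is about 0.37 rad. The rack is undisturbed at (350,202). Next is the lid.

Run:
```python
from bench import *;from h import *
o=get_obs()
th=.809;fx=.138-.162*np.cos(th)+.016*np.sin(th);fz=.125+.162*np.sin(th)+.016*np.cos(th);print("push pt local",fx,fz)
Rt=toolR(0)
for l in((-.105,-.12,.335),(fx+.03,0,.335),(fx+.03,0,.285)):
    print(l,shift(o,cw((l[0],l[1],l[2]+.014)),Rt))
```

```text
push pt local 0.037761532231029994 0.25326632285728456
(-0.105, -0.12, 0.335) (array([  25.4,   43.7, -171.5]), array([0.178 , 0.0006, 0.0031]))
(np.float64(0.06776153223102999), 0, 0.335) (array([ 144.9,  214.1, -141. ]), array([0.178 , 0.0006, 0.0031]))
(np.float64(0.06776153223102999), 0, 0.285) (array([145. , 205.3, -91.8]), array([0.178 , 0.0006, 0.0031]))
```

```bash
python3 -m jog '[[[5,8,-35],[0.04,0,0],0],[[25,44,-171],[0.178,0,0.003],0],[[25,44,-171],[0.178,0,0.003],0],[[25,44,-171],[0.178,0,0.003],0],[[25,44,-171],[0.178,0,0.003],0],[[145,214,-141],[0.178,0,0.003],0],[[145,214,-141],[0.178,0,0.003],0],[[145,214,-141],[0.178,0,0.003],0],[[145,214,-141],[0.178,0,0.003],0],[[145,214,-141],[0.178,0,0.003],0],[[145,214,-141],[0.178,0,0.003],0],[[145,214,-141],[0.178,0,0.003],0]]'
python3 - <<'E'
from bench import *;from h import *
n="side";o=get_obs()
c=get_calibration(n);p,d=camera(n);np.savez(f"pics/s2.npz",p=p,d=d,K=[c["fx"],c["fy"],c["cx"],c["cy"]],T=c["world_from_camera"]);crop("s2",200,120,420,340,2.7,"pics/s2.png")
l=cl(o["eef_pos"]);print(o["time_s"],l-[0,0,.014],o["wrist_force"],shift(o,o["eef_pos"],toolR(0)))
for th in(.83,.78,.7,.6,.5,.4,.3,.2,.1,.05,0,-.02):
    fx=.138-.162*np.cos(th)+.016*np.sin(th);fz=.125+.162*np.sin(th)+.016*np.cos(th)
    print(th,shift(o,cw((fx+.0075,0,fz+.014)))[0])
E
```

```text
time_s: 4.77
eef_pos: [0.6103, 0.2467, 0.3438]
eef_rot: [-0.002, 0.672, 0.74, -0.003]
wrist_force: [-1.3, -0.7, 0.2]
opening: -0.002
4.7667 [0.06786036 0.00237367 0.329773  ] [-1.26593206 -0.71923357  0.16000365] (array([0., 0., 0.]), array([-0.0072,  0.0008,  0.0022]))
0.83 [ -2.3 -19.4  74.6]
0.78 [ -2.2 -25.7  79.7]
0.7 [ -2.2 -35.3  88.4]
0.6 [ -2.2 -46.3 100.4]
0.5 [ -2.2 -56.  113.5]
0.4 [ -2.1 -64.4 127.4]
0.3 [ -2.1 -71.4 142.1]
0.2 [ -2.1 -76.8 157.5]
0.1 [ -2.  -80.7 173.3]
0.05 [ -2.  -82.1 181.3]
0 [ -2.  -83.  189.4]
-0.02 [ -2.  -83.3 192.6]
```

View pics/s2.png

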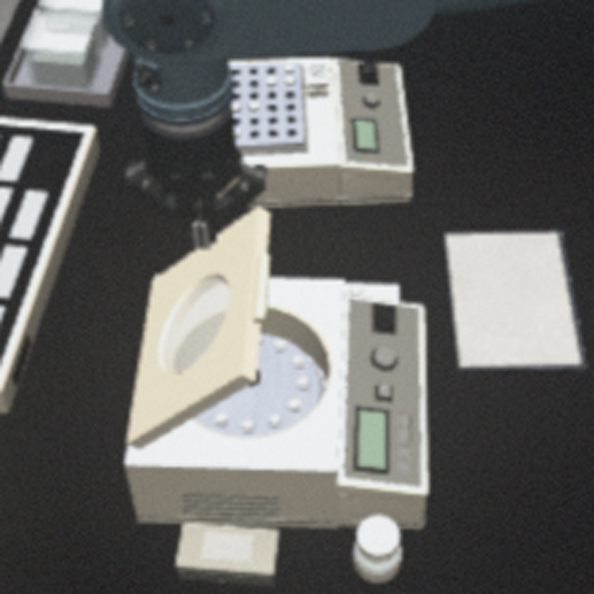

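The fingertips (crop pixel (200,235)) hang above and behind the lid. I'll follow the arc down.

```bash
python3 -m jog '[[[-2,0,30],[0,0,0],0],[[-2,-5,60],[0,0,0],0],[[-2,-12,72],[0,0,0],0],[[-2,-19,75],[0,0,0],0],[[-2,-26,80],[0,0,0],0],[[-2,-31,84],[0,0,0],0],[[-2,-35,88],[0,0,0],0],[[-2,-35,88],[0,0,0],0]]'
```

```text
time_s: 5.48
eef_pos: [0.574, 0.2402, 0.2587]
eef_rot: [-0.001, 0.673, 0.74, -0.002]
wrist_force: [-0.0, 0.2, 0.5]
opening: 0.0
```

Run:
```python
from bench import *;from h import *
n="side";o=get_obs()
c=get_calibration(n);p,d=camera(n);np.savez(f"pics/s3.npz",p=p,d=d,K=[c["fx"],c["fy"],c["cx"],c["cy"]],T=c["world_from_camera"]);crop("s3",220,170,360,310,4,"pics/s3.png")
print(cl(o["eef_pos"])-[0,0,.014],o["wrist_force"])
for th in(.7,.65,.6,.5,.4,.3,.2,.1,.05,0,-.02):
    fx=.138-.162*np.cos(th)+.016*np.sin(th);fz=.125+.162*np.sin(th)+.016*np.cos(th)
    print(th,shift(o,cw((fx+.0075,0,fz+.014)))[0])
```

```text
[ 0.03106636 -0.00070247  0.24472891] [-0.04520469  0.16828172  0.45658719]
0.7 [0.7 0.9 3.1]
0.65 [ 0.7 -4.8  9. ]
0.6 [  0.7 -10.2  15.1]
0.5 [  0.8 -19.9  28.1]
0.4 [  0.8 -28.4  42. ]
0.3 [  0.8 -35.4  56.7]
0.2 [  0.8 -40.9  72. ]
0.1 [  0.8 -44.8  87.8]
0.05 [  0.9 -46.2  95.8]
0 [  0.9 -47.1 103.9]
-0.02 [  0.9 -47.4 107.2]
```

View pics/s3.png

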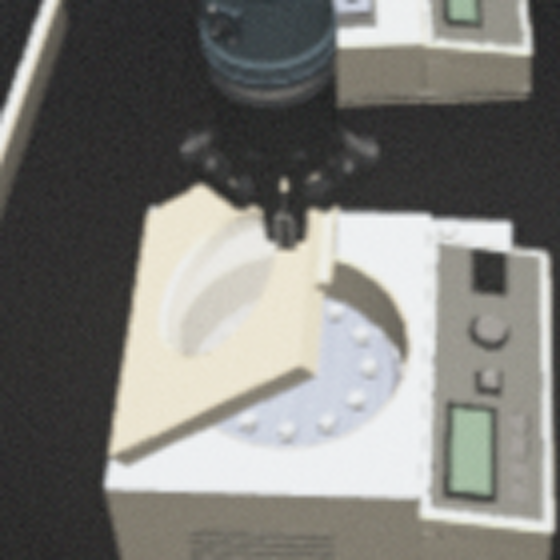

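The fingertips touch the outer face between the window and the lip, near crop pixel (285,235). I'll keep following the arc.

```bash
python3 -m jog '[[[0,-5,9],[0,0,0],0],[[0,-10,15],[0,0,0],0],[[0,-15,21.5],[0,0,0],0],[[0,-20,28],[0,0,0],0],[[0,-24.5,35],[0,0,0],0],[[0,-28.5,42],[0,0,0],0],[[0,-32,49.5],[0,0,0],0],[[0,-35.5,57],[0,0,0],0],[[0,-38.5,64.5],[0,0,0],0],[[0,-41,72],[0,0,0],0],[[0,-43,80],[0,0,0],0],[[0,-45,88],[0,0,0],0],[[0,-46,94],[0,0,0],0],[[0,-46.5,98],[0,0,0],0],[[0,-46.5,100],[0,0,0],0],[[0,-46.5,100],[0,0,0],0]]'
```

```text
time_s: 6.87
eef_pos: [0.5274, 0.2356, 0.1583]
eef_rot: [-0.001, 0.673, 0.74, -0.002]
wrist_force: [-0.2, -0.2, 0.6]
opening: -0.001
```

Run:
```python
from bench import *;from h import *
n="side";o=get_obs()
c=get_calibration(n);p,d=camera(n);np.savez(f"pics/s4.npz",p=p,d=d,K=[c["fx"],c["fy"],c["cx"],c["cy"]],T=c["world_from_camera"]);crop("s4",220,170,360,310,4,"pics/s4.png")
print(cl(o["eef_pos"])-[0,0,.014],o["wrist_force"])
```

```text
[-0.01574274 -0.00096703  0.14429362] [-0.16194224 -0.17957939  0.57631511]
```

View pics/s4.png

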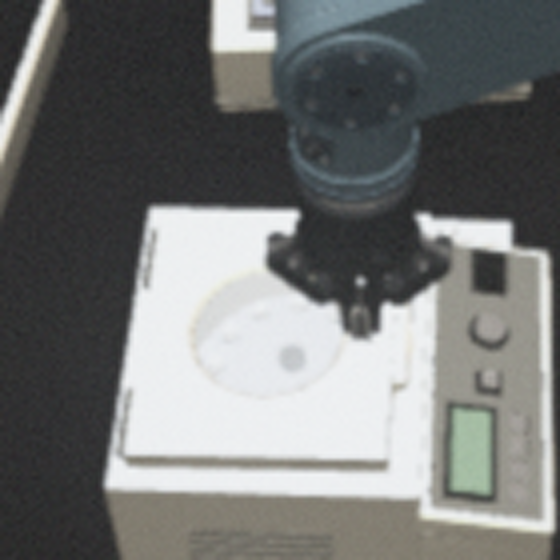

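The lid is nearly shut, with the tip at 144 mm against 141 mm for shut. I'll press it home.

```bash
python3 -m jog '[[[0,0,1.5],[0,0,0],0],[[0,0,3],[0,0,0],0],[[0,0,3],[0,0,0],0]]'; python3 -m jog '[[[0,0,1],[0,0,0],0],[[0,0,2],[0,0,0],0],[[0,0,2],[0,0,0],0]]'
```

```text
time_s: 7.17
eef_pos: [0.5279, 0.2355, 0.1557]
eef_rot: [-0.001, 0.673, 0.74, -0.002]
wrist_force: [0.5, 0.5, 0.5]
opening: -0.005
time_s: 7.42
eef_pos: [0.528, 0.2356, 0.155]
eef_rot: [-0.001, 0.673, 0.74, -0.002]
wrist_force: [-3.4, -0.9, 9.7]
opening: -0.002
```

Contact went hard, 9.7 N with the tip at 0.141 m, which is the shut height. I'll press a little more, hold, then lift.

```bash
python3 -m jog '[[[0,0,1.5],[0,0,0],0],[[0,0,1.5],[0,0,0],0],[[0,0,1.5],[0,0,0],0],[[0,0,1.5],[0,0,0],0]]'; python3 -m jog '[[[0,0,-15],[0,0,0],0],[[0,0,-40],[0,0,0],0],[[0,0,-80],[0,0,0],0],[[0,0,-80],[0,0,0],0],[[0,0,-80],[0,0,0],0]]'
python3 - <<'E'
from bench import *;from h import *
for n in("top","side"):
    o=get_obs()
    c=get_calibration(n);p,d=camera(n);np.savez(f"pics/{n}5.npz",p=p,d=d,K=[c["fx"],c["fy"],c["cx"],c["cy"]],T=c["world_from_camera"])
crop("side5",220,170,400,350,3.3,"pics/s5.png")
# side-camera lid height, along lid local x
for n in("side5","top5","side0"):
  r=[]
  for lx in(.13,.1,.03,-.01,-.022,-.05):
    for ly in(.07,-.07) if lx>-.03 else (.0,.08):
        u,v=proj(n,cw((lx,ly,.141 if lx>-.03 else .125)));l=cl(unp(n,np.array([u]),np.array([v]))[0]);r.append((lx,ly,round(l[2],4)))
  print(n,r)
# target for start key
o=get_obs()
for h in(.06,.025,.008,.003):print(h,tgt(o,-.1055,-.0365,h))
print(cl(o["eef_pos"]))
E
```

```text
time_s: 7.75
eef_pos: [0.528, 0.2356, 0.155]
eef_rot: [-0.001, 0.673, 0.74, -0.002]
wrist_force: [-5.0, -1.3, 10.6]
opening: 0.001
time_s: 8.17
eef_pos: [0.5301, 0.2361, 0.2381]
eef_rot: [0.001, 0.673, 0.74, 0.001]
wrist_force: [-0.2, -0.5, -0.1]
opening: -0.002
side5 [(0.13, 0.07, np.float64(0.1434)), (0.13, -0.07, np.float64(0.1423)), (0.1, 0.07, np.float64(0.141)), (0.1, -0.07, np.float64(0.1393)), (0.03, 0.07, np.float64(0.1405)), (0.03, -0.07, np.float64(0.1415)), (-0.01, 0.07, np.float64(0.1425)), (-0.01, -0.07, np.float64(0.2448)), (-0.022, 0.07, np.float64(0.1421)), (-0.022, -0.07, np.float64(0.2429)), (-0.05, 0.0, np.float64(0.1384)), (-0.05, 0.08, np.float64(0.1249))]
top5 [(0.13, 0.07, np.float64(0.1444)), (0.13, -0.07, np.float64(0.1411)), (0.1, 0.07, np.float64(0.5786)), (0.1, -0.07, np.float64(0.1448)), (0.03, 0.07, np.float64(0.5787)), (0.03, -0.07, np.float64(0.1384)), (-0.01, 0.07, np.float64(0.5408)), (-0.01, -0.07, np.float64(0.1383)), (-0.022, 0.07, np.float64(0.4321)), (-0.022, -0.07, np.float64(0.1422)), (-0.05, 0.0, np.float64(0.1213)), (-0.05, 0.08, np.float64(0.1225))]
side0 [(0.13, 0.07, np.float64(0.1578)), (0.13, -0.07, np.float64(0.1567)), (0.1, 0.07, np.float64(0.1905)), (0.1, -0.07, np.float64(0.1882)), (0.03, 0.07, np.float64(0.0985)), (0.03, -0.07, np.float64(0.2652)), (-0.01, 0.07, np.float64(0.0888)), (-0.01, -0.07, np.float64(0.1228)), (-0.022, 0.07, np.float64(0.0944)), (-0.022, -0.07, np.float64(0.1234)), (-0.05, 0.0, np.float64(0.1141)), (-0.05, 0.08, np.float64(0.1227))]
0.06 (array([ -35.3, -103. ,   68.2]), array([-0.1782,  0.0013,  0.0019]))
0.025 (array([-35.2, -96.8, 102.7]), array([-0.1782,  0.0013,  0.0019]))
0.008 (array([-35.2, -93.8, 119.4]), array([-0.1782,  0.0013,  0.0019]))
0.003 (array([-35.2, -92.9, 124.3]), array([-0.1782,  0.0013,  0.0019]))
[-0.0151293  -0.0009574   0.23455901]
```

View pics/s5.png

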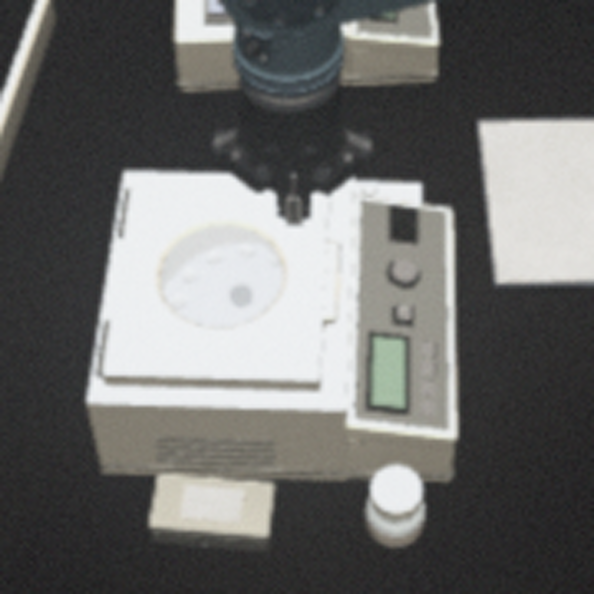

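The lid lies flat, with depth giving about 141 mm over its length. I'll move to just above the start key.

```bash
python3 -m jog '[[[-10,-30,10],[-0.05,0,0],0],[[-35,-103,60],[-0.178,0,0.002],0],[[-35,-103,68],[-0.178,0,0.002],0],[[-35,-103,68],[-0.178,0,0.002],0],[[-35,-97,102],[-0.178,0,0.002],0],[[-35,-97,102],[-0.178,0,0.002],0],[[-35,-97,102],[-0.178,0,0.002],0]]'
python3 - <<'E'
from bench import *;from h import *
n="wrist";o=get_obs()
p,d=camera(n);cv2.imwrite(f"pics/w6.png",p[:,:,::-1])
print(o["time_s"],o["wrist_force"],tgt(o,-.1055,-.0365,.008))
E
```

```text
time_s: 8.85
eef_pos: [0.4322, 0.1909, 0.1306]
eef_rot: [0.057, 0.671, 0.737, 0.061]
wrist_force: [0.2, -0.2, 0.2]
opening: 0.003
8.85 [ 0.17168447 -0.17478251  0.16146107] (array([ 0.1,  2.8, 15.7]), array([-0.0065,  0.0018, -0.0001]))
```

View pics/w6.png

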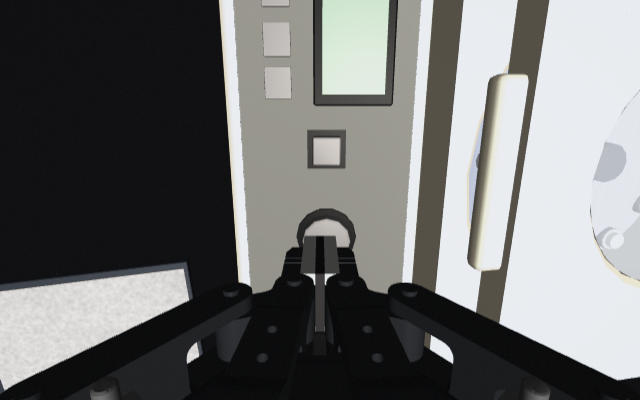

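The start key is right under the fingertips, its ring at (326,235), and the square key at (326,149) is clear. I'll press.

```bash
python3 -m jog '[[[0,3,6],[0,0,0],0],[[0,3,12],[0,0,0],0],[[0,3,15],[0,0,0],0],[[0,3,15],[0,0,0],0]]'; python3 -m jog '[[[0,0,1.5],[0,0,0],0],[[0,0,3],[0,0,0],0],[[0,0,3],[0,0,0],0]]';  python3 -m jog '[[[0,0,1],[0,0,0],0],[[0,0,2],[0,0,0],0],[[0,0,2],[0,0,0],0]]'; python3 -m jog '[[[0,0,1],[0,0,0],0],[[0,0,2],[0,0,0],0],[[0,0,2],[0,0,0],0]]'
```

```text
time_s: 9.23
eef_pos: [0.4395, 0.1918, 0.1178]
eef_rot: [0.058, 0.671, 0.737, 0.063]
wrist_force: [-0.2, -0.3, -0.6]
opening: 0.003
time_s: 9.48
eef_pos: [0.4403, 0.1919, 0.115]
eef_rot: [0.058, 0.671, 0.737, 0.063]
wrist_force: [-0.8, 0.7, 1.7]
opening: 0.006
time_s: 9.73
eef_pos: [0.4407, 0.1919, 0.113]
eef_rot: [0.058, 0.671, 0.737, 0.063]
wrist_force: [-1.4, -0.1, 1.8]
opening: 0.002
time_s: 9.98
eef_pos: [0.4411, 0.192, 0.111]
eef_rot: [0.058, 0.671, 0.737, 0.063]
wrist_force: [-1.7, -0.5, 3.4]
opening: -0.002
```

```bash
python3 -m jog '[[[0,0,1],[0,0,0],0],[[0,0,2],[0,0,0],0],[[0,0,2],[0,0,0],0]]'
```

```text
time_s: 10.23
eef_pos: [0.4413, 0.192, 0.1104]
eef_rot: [0.058, 0.671, 0.737, 0.063]
wrist_force: [-11.3, -2.7, 21.2]
opening: -0.004
```

Run:
```python
from bench import *;from h import *
o=get_obs();p,d=camera("wrist");cv2.imwrite("pics/w7.png",p[:,:,::-1]);print(o["wrist_force"],tgt(o,-.1055,-.0365,0)[0])
```

```text
[-11.29955899  -2.70738902  21.20775739] [-0.2 -2.8  2.3]
```

View pics/w7.png

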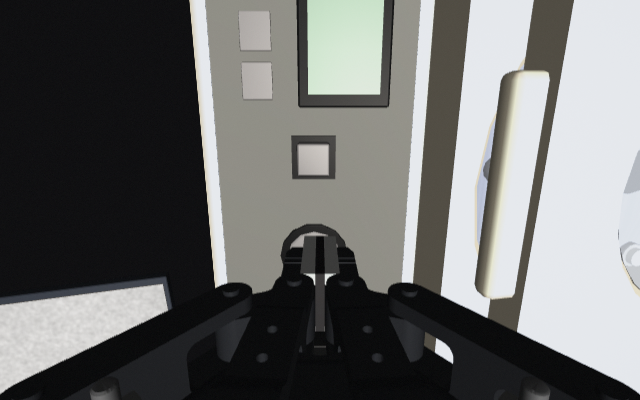

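The hard stop sits 2–3 mm above the deck (about 3 mm expected), after a sprung travel from about 1.7 to 3.8 N, so the key is fully down. I'll release it.

```bash
python3 -m jog '[[[0,0,-10],[0,0,0],0],[[0,0,-35],[0,0,0],0],[[0,-30,-75],[0,0,0],0],[[0,-60,-110],[0,0,0],0],[[-20,-60,-130],[0,0,0],0],[[-20,-60,-130],[0,0,0],0],[[-20,-60,-130],[0,0,0],0],[[-20,-60,-130],[0,0,0],0]]'
python3 - <<'E'
from bench import *;from h import *
for n in("top","side","wrist"):
    o=get_obs()
    c=get_calibration(n);p,d=camera(n);np.savez(f"pics/{n}8.npz",p=p,d=d,K=[c["fx"],c["fy"],c["cx"],c["cy"]],T=c["world_from_camera"])
cv2.imwrite("pics/w8.png",load("wrist8")[0][:,:,::-1]);crop("side8",180,100,460,400,2,"pics/s8.png");crop("top8",140,130,440,280,2.6,"pics/t8.png")
n="wrist8"
def hd(l):return round((l[2]-.0939-(l[0]+.105)*np.tan(.1745))*np.cos(.1745)*1000,1)
for k,l in dict(start=(-.1055,-.0365,.1),stop=(-.1055,.007,.1),deck=(-.1055,-.015,.094),rl=(-.105,-.078,.103),rm=(-.105,-.089,.099),rr=(-.105,-.101,.097)).items():
    q=proj(n,cw(l));
    if not(0<q[0]<639 and 0<q[1]<399):print(k,"out",q);continue
    P=cl(unp(n,q[:1],q[1:])[0]);print(k,q.round(),"above deck",hd(P))
E
```

```text
time_s: 10.95
eef_pos: [0.3624, 0.1648, 0.228]
eef_rot: [0.058, 0.671, 0.736, 0.063]
wrist_force: [-0.1, -0.2, 0.0]
opening: 0.002
start [396. 162.] above deck 6.6
stop [400. 104.] above deck 7.8
deck [395. 133.] above deck -0.8
rl [395. 215.] above deck 8.5
rm [393. 226.] above deck 4.0
rr [391. 239.] above deck 4.1
```

View pics/s8.png

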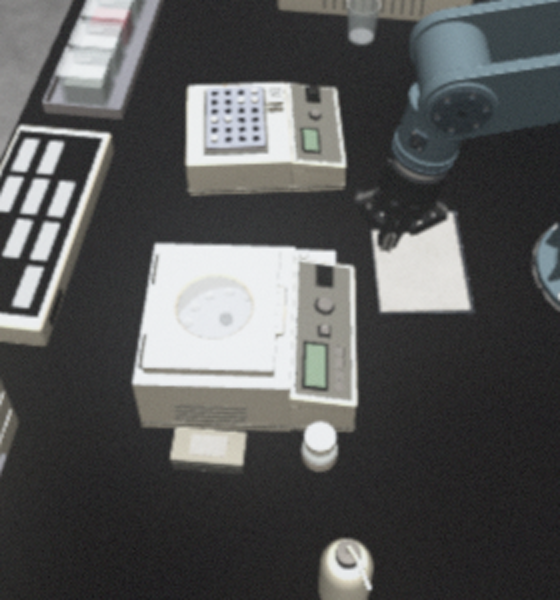

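View pics/w8.png

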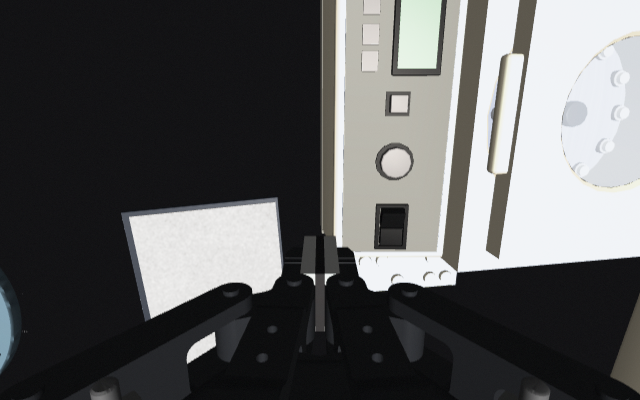

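View pics/t8.png

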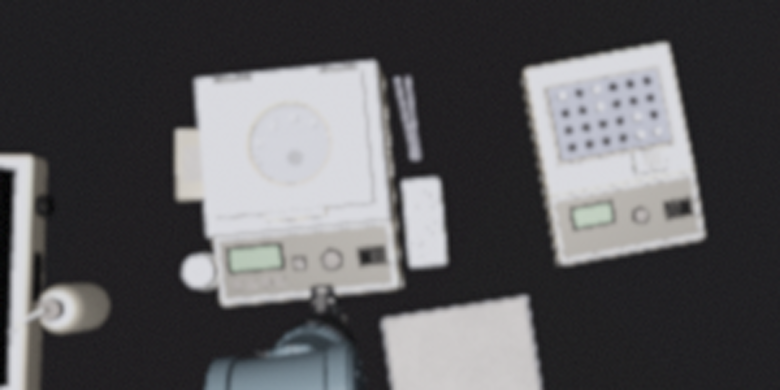

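The rocker's left half stands up, so it is on. The lid is flat, the start key is back up at about 7 mm above the deck, and the loose things stand where they were. I'm handing in.

```bash
python3 -c "
from bench import *
hand_in()"
```

```text
the job is handed in; nothing more can be done
```

The job is done and handed in at about 11 s of the 51 s allowed; `hand_in()` gave no verdict.

- **Mains rocker:** I pressed the outer end of its right half until it stopped hard after about 5.5 mm. Wrist-camera depth then showed the left half standing up at about 0.37 rad, so it is on.
- **Lid:** I pushed it shut along its arc from behind and pressed it home with about 10 N. The fingertips stopped at 141 mm, the shut height. Camera depth over the lid agreed to within about 4 mm.
- **Start key:** I pressed it through its sprung travel to the hard stop (about 21 N) and released it. It now reads about 7 mm above the deck, against the nominal 8 mm. It read 1–2 mm low before the press too, so I take it as fully up.
- **Everything else:** In the last pictures, by eye, the loose things near the centrifuge, the wash bottle and the beaker stand where they did. The square key reads up, and the heater was never touched.

The one disagreement was between the top and side cameras, which differed by 4–5 mm in y. The wrist view settled it before I touched anything.

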